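# Rock the red bung out of the leak-test block

### The arm

A 7-joint arm with a two-finger parallel gripper is mounted at the origin on a cart in front of the work surface, level with it; the furniture and walls round the work are solid. World frame = base frame: x ahead of the robot, y to its left, z up, the work surface at z = 0. Lengths are in m, angles in rad, forces in N, time in s.
With the tool pointing down it reaches from about 0.425 to 0.875 m from the base axis. Payload 8.4 kg.
Tool frame: the origin (TCP) lies on the centre line of the jaws, within the pads' length; the fingertips stand 8 mm ahead of it and the grasp point (between the pads) lies 11 mm behind it (r.tip_extent is the distance from the TCP to the fingertips, in m); z points along the fingers, y is the line along which they close (so a half turn about z gives the same grasp; the last joint's range is limited). The gripper opens to 85 mm and grips with 20 to 120 N. Pads are 22 mm wide; open, the fingers measure 114 mm over their backs; the gripper's body (76 mm by 85 mm) begins 54 mm behind the grasp point. The pads swing forward as they close: fully open they stand 13 mm farther back than shut.
Start: joints at [-1.441, 0.333, 0.04, 1.465, -0.013, 1.343, -0.059], TCP at [0.147, 0.633, 0.239] pointing down, gripper open.
Joint ranges: [-2.58, 2.58], [-0.38, 2.09], [-1.3, 1.39], [0.25, 2.4], [-1.5, 4.64], [0.08, 2.09], [-2.65, 2.65]. Speed limits (rad/s): [2.22, 2.22, 2.79, 2.79, 3.14, 3.14, 3.14].

### API

Orientations are given as a rotation vector (axis times angle).
In Python, from station import r, jaws, kin, status, optics, finish_job gives the robot as it stands. The module is installed in compiled form; this text tells all that it offers. Calls block until the motion is done:
- r.goto(position, orientation): joint-space move of the TCP to a pose.
- r.move_linear(position, feed=0.15, rotation=None): straight line of the TCP; rotation=None keeps the orientation; feed is the mean speed in m/s.
- r.movej(angles): joint-space move.
- jaws.gripper_open() and jaws.grasp(): open the fingers fully, or close them until they stop; the grip force is fixed at half the most.
- r.dwell(seconds).
- kin.solve_ik(position, orientation): joint angles nearest the present ones, or None.
- status.sense(): the state.
- optics.get_image(name): name is "side" or "top"; returns (picture, depth): 420x560x3 uint8, red, green, blue; 420x560 float32, m along the optical axis (not along the pixel's ray), 0 where there is no reading.
- optics.calibration(name): a dict with "vertical_fov" (degrees; the focal length in pixels is half the picture's height over the tangent of half this angle, whatever the lens; pixels are square), "cx", "cy" (the principal point, pixels), "world_from_camera" (4x4, takes a point from camera to world coordinates). Camera axes: x right, y down, z forward; pixel columns grow to the right and rows downward; lengths in m; the calibration is good to about 2 mm. A picture is of the moment at which its call begins. calibration takes no time and is no camera call.
A pose or a line that the arm cannot do raises r.PlanningError and nothing moves.
- finish_job(): hands the job in; it is judged then, once.
The state is a dict: "t": time; "joints": joint angles; "qd": joint speeds; "tau": joint torques, N m; "tool_pos": TCP position; "ee_rot": TCP orientation; "force": force on the tool from outside, world axes, zero at the start; "torque": the same for the moment, N m; "grip_width": finger opening in m; "finger_force": force on a finger pad.
Only numpy, scipy, OpenCV 4.12 (cv2) and the standard library are available. Lean on these libraries where they do the work, as an engineer would, in place of code of your own. Each camera call takes 0.05 s, during which the arm holds its last target. There are 200 camera calls.

### The job

The red bung is a tight press fit in the leak-test block. Take it by its tab, rock it clearly first toward the robot (the side of the block with the brass nipple) and then away from the robot while it is still in its port, then draw it straight out and set it down, without dropping it, in the blue tray. Leave the yellow bung seated.

Things in the scene. Friction and masses are not known exactly. Their poses are not given: they have to be found in the camera images.
- test_block: Fixed grey block, aluminium cover, 60 x 130 (y) x 36 mm high; origin: centre of underside, z up. Its -x side faces the robot (yaw up to 0.3 rad) and has a brass nipple 22 mm long. Ports at y = +25 and -25 mm, x = 0, floor 12 mm above the table. Sprung rubber lips grip the bungs: they rock along the block's x only, up to 0.17 rad about the foot. Rock past 0.07 rad (0.13 is ample), -x first, then +x.
- red_bung: Red bung, 40 g: rubber shank 18 x 18 x 27 mm, flange 26 x 26 x 5 mm, upright flat tab 14 mm thick (x), 22 mm wide (y), 40 mm tall. Origin: in the tab on the axis, 56 mm above the foot, 24 mm above the flange, 16 mm below the top; grip here, fingers closing along x. Seated in either port: yaw as the block's, origin 68 mm above the table. A straight pull takes 12 to 25 N.
- yellow_bung: Yellow bung of the same shape and origin, seated in the other port, 50 mm from the red one along the block's y; to be left seated.
- parts_tray: Open blue plastic tray, fixed, empty, 85 mm (x) x 120 mm (y) x 28 mm high, walls and floor 2 mm thick; origin at the centre of its underside, on the table. The bung stood upright on its floor has its origin 58 mm above the table.
Mind the look-alikes: they are no part of the job. Of the things like the red_bung, leave any that is pink; of the rest the larger one is meant.

How it is judged:
By the outcome, as a careful person would: the job done as asked, in the order asked, and still so for the second after the job is handed in, with the robot touching nothing.
It also fails if it takes over 48 s, if anything falls off the work surface, if the arm or the gripper's body presses on something with over 40 N, if the wrist force passes 120 N, or if a joint passes its speed limit or range.

## Working session

There is one attempt and no reset: what is moved stays moved. The work goes in short steps, each a Python script; the robot and the scene stay as the last script left them, time stands still between calls to the robot, and variables do not carry over. Pictures are saved under pics/ and viewed, at most 10 in all, crops included, and the job is handed in when it is done.

```bash
mkdir -p pics; cat > h.py <<'E'
import numpy as np, cv2
from station import r, jaws, kin, status, optics, finish_job
def cam(n):
    c=optics.calibration(n); f=210/np.tan(np.radians(c["vertical_fov"])/2); return c,f
def pts(n,dep):
    c,f=cam(n); T=np.array(c["world_from_camera"]); v,u=np.mgrid[0:420,0:560]
    P=np.stack([(u-c["cx"])/f*dep,(v-c["cy"])/f*dep,dep],-1)
    return P@T[:3,:3].T+T[:3,3]
def ray(n,u,v,z):
    c,f=cam(n); T=np.array(c["world_from_camera"]); d=T[:3,:3]@np.array([(u-c["cx"])/f,(v-c["cy"])/f,1]); o=T[:3,3]
    return o+d*(z-o[2])/d[2]
E
python3 - <<'E'
from h import *
for n in("top","side"):
    p,d=optics.get_image(n); cv2.imwrite(f"pics/{n}0.png",p[:,:,::-1]); np.savez(f"{n}0.npz",p=p,d=d)
    c,f=cam(n); print(n,f,c["cx"],c["cy"],np.round(c["world_from_camera"],3).tolist(),(d>0).mean())
s=status.sense();print(s["t"],s["ee_rot"],s["grip_width"],s["force"])
E
```

```text
top 393.1253671300503 284.69840997431567 212.27637045726036 [[0.028, -0.994, 0.103, 0.345], [-1.0, -0.029, -0.007, -0.035], [0.01, -0.103, -0.995, 0.901], [0.0, 0.0, 0.0, 1.0]] 0.9958078231292516
side 404.68511540151036 281.34395638872445 213.22245964325333 [[-0.949, -0.119, 0.293, 0.196], [-0.316, 0.393, -0.863, 0.684], [-0.013, -0.912, -0.411, 0.404], [0.0, 0.0, 0.0, 1.0]] 0.731921768707483
0.1 [-3.58588255e-01 -3.12097902e+00  2.29125308e-03] 0.08579028416509533 [-0.32422242 -0.76233597 -0.68922367]
```

View pics/top0.png

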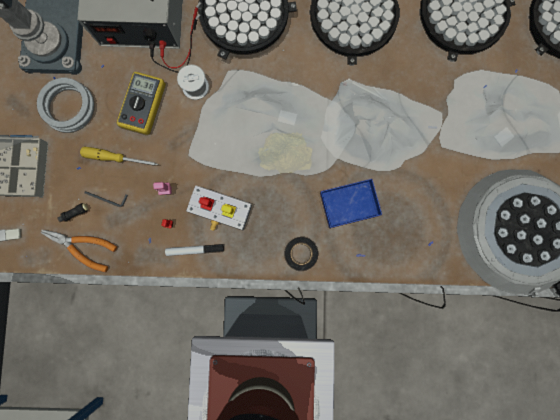

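View pics/side0.png

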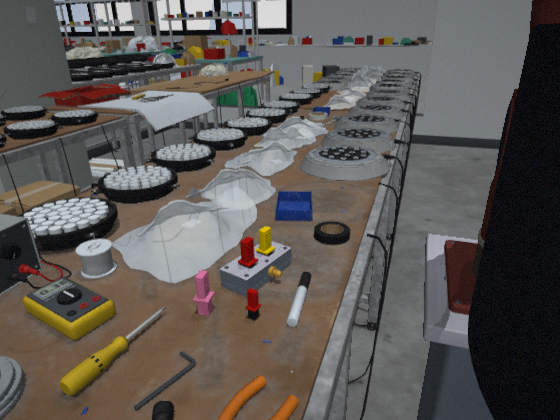

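Top view: the red bung is seated in the block at (207,203), with the yellow one at (229,211), the brass nipple at (213,226) and the blue tray at (351,203). The look-alikes are a pink bung at (162,187) and a small loose red one at (168,223). The seated red bung is the larger non-pink one, so it fits the description. I'll measure it and confirm in a crop.

```bash
python3 - <<'E'
from h import *
for n in("top","side"):
    z=np.load(f"{n}0.npz"); p,d=z["p"],z["d"]; P=pts(n,d); h=cv2.cvtColor(p,cv2.COLOR_RGB2HSV).astype(int); H,S,V=h[...,0],h[...,1],h[...,2]
    M={"red":((H<6)|(H>174))&(S>190)&(V>60),"yel":(H>22)&(H<35)&(S>180)&(V>100),"blue":(H>110)&(H<128)&(S>150)&(V>40),"pink":((H>150)&(H<178))&(S>60)&(S<180)&(V>120),"brass":(H>12)&(H<22)&(S>130)&(V>110)}
    for k,m in M.items():
        nn,l,st,ce=cv2.connectedComponentsWithStats(m.astype(np.uint8))
        for i in range(1,nn):
            if st[i,4]<25: continue
            q=P[(l==i)&(d>0)]
            if len(q)==0 or q[:,0].mean()<.35 or q[:,0].mean()>.95 or abs(q[:,1].mean())>.5: continue
            top=q[q[:,2]>np.percentile(q[:,2],97)-.004]
            print(n,k,st[i],"z",np.round(np.percentile(q[:,2],[2,50,98]),3),"mean",np.round(q.mean(0),3),"min",np.round(np.percentile(q,2,axis=0),3),"max",np.round(np.percentile(q,98,axis=0),3),"topface",np.round(top.mean(0),3),len(top))
    # block top
    w=(np.abs(P[...,2]-.036)<.005)&(S<70)&(V>90)&(d>0)&(P[...,0]>.3)&(P[...,0]<.6)&(P[...,1]>.02)&(P[...,1]<.3)
    nn,l,st,ce=cv2.connectedComponentsWithStats(w.astype(np.uint8)); i=1+np.argmax(st[1:,4]); q=P[l==i]
    print(n,"block",st[i],np.round(q[:,2].mean(),4),cv2.minAreaRect((q[:,:2]*1000).astype(np.float32)))
    tq=P[M["blue"]&(d>0)]; tq=tq[(tq[:,2]>.02)&(tq[:,0]<.7)&(tq[:,0]>.3)]
    print(n,"tray",cv2.minAreaRect((tq[:,:2]*1000).astype(np.float32)),len(tq))
    tb=P[380:400] if 0 else P[(np.abs(P[...,0]-.45)<.05)&(np.abs(P[...,1]+.05)<.05)&(d>0)]; print("table z",np.median(tb[:,2]))
    u0,v0,w0,h0=(140,165,130,90) if n=="top" else (180,210,150,120)
    c=cv2.resize(p[v0:v0+h0,u0:u0+w0,::-1],None,fx=5,fy=5,interpolation=cv2.INTER_CUBIC) ; 
    cv2.imwrite(f"pics/{n}c.png",c)
a=cv2.imread("pics/topc.png");b=cv2.resize(cv2.imread("pics/sidec.png"),(560,450)); a=cv2.resize(a,(650,450));
cv2.imwrite("pics/crop.png",cv2.resize(np.hstack([a,b]),(800,298)))
E
```

```text
top red [200 198  14  12  94] z [0.042 0.077 0.086] mean [0.447 0.127 0.067] min [0.438 0.119 0.042] max [0.459 0.139 0.086] topface [0.449 0.129 0.084] 38
top red [162 220  11   8  56] z [0.011 0.039 0.052] mean [0.404 0.216 0.036] min [0.396 0.211 0.011] max [0.411 0.223 0.052] topface [0.404 0.219 0.05 ] 18
top yel [222 205  14  12  67] z [0.042 0.079 0.086] mean [0.435 0.078 0.069] min [0.423 0.07  0.042] max [0.446 0.09  0.086] topface [0.435 0.082 0.084] 27
top blue [ 321  179   60   48 1764] z [-0.001  0.003  0.029] mean [ 0.464 -0.192  0.005] min [ 0.417 -0.251 -0.001] max [ 0.51  -0.131  0.029] topface [ 0.461 -0.186  0.028] 123
top pink [153 182  17  13 144] z [0.    0.057 0.074] mean [0.479 0.23  0.052] min [0.468 0.218 0.   ] max [0.5   0.254 0.074] topface [0.481 0.23  0.073] 47
top brass [211 221   7   9  36] z [0.021 0.024 0.028] mean [0.403 0.117 0.025] min [0.394 0.109 0.021] max [0.412 0.123 0.028] topface [0.405 0.117 0.026] 18
top brass [ 72 236  44  15 276] z [0.009 0.014 0.017] mean [0.359 0.386 0.013] min [0.343 0.339 0.009] max [0.37  0.432 0.017] topface [0.3
[... 1501 characters left out ...]
9 0.237 0.04 ] min [0.468 0.194 0.001] max [0.497 0.244 0.073] topface [0.479 0.234 0.072] 80
side brass [268 266  14  11  89] z [0.018 0.024 0.028] mean [0.403 0.121 0.024] min [0.391 0.112 0.018] max [0.413 0.126 0.028] topface [0.404 0.12  0.026] 50
side brass [218 375  49  45 670] z [0.008 0.014 0.017] mean [0.354 0.374 0.014] min [0.338 0.341 0.008] max [0.367 0.408 0.017] topface [0.355 0.375 0.015] 520
side block [220 242  72  39 844] 0.0366 ((439.4345397949219, 106.25790405273438), (132.80242919921875, 61.5900993347168), 72.57965087890625)
side tray ((575.5390014648438, -811.0669555664062), (90.35243225097656, 1396.3045654296875), 10.532691955566406) 252
table z 0.0006791752682178687
```

View pics/crop.png

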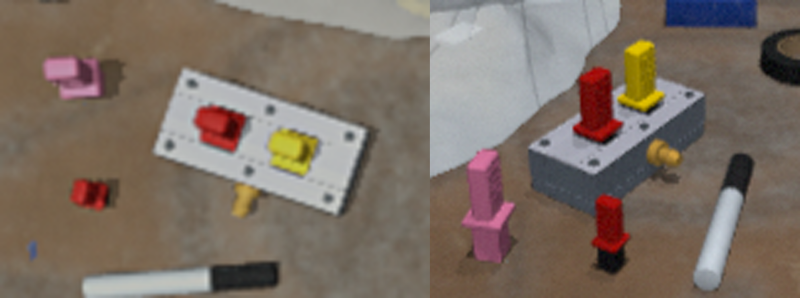

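The crop confirms it: the larger red bung is seated in the block's left port, the small loose red one has a black shank, and the pink one lies apart. The sizes fit too: block 130 x 60 mm with its top at 36 mm, tab top at 84 mm, tray 83 x 119 mm. Next I approach.

```bash
cat >> h.py <<'E'
from scipy.spatial.transform import Rotation as Ro
YAW=-0.295; BX=np.array([np.cos(YAW),np.sin(YAW),0]); BY=np.array([-np.sin(YAW),np.cos(YAW),0])
C=np.array([.4402,.1065,0]); RED=C+.025*BY
def down(a):  # tool y at angle a, pointing down
    y=np.array([np.cos(a),np.sin(a),0]); z=np.array([0,0,-1.]); return Ro.from_matrix(np.c_[np.cross(y,z),y,z])
def show(t=""):
    s=status.sense(); print(t,round(s["t"],2),"pos",np.round(s["tool_pos"],4),"F",np.round(s["force"],1),"T",np.round(s["torque"],2),"w",round(s["grip_width"],4),"ff",np.round(s["finger_force"],1)); return s
E
python3 - <<'E'
from h import *
print(RED)
best=None
for k in (0,np.pi):
    o=down(YAW+k).as_rotvec(); q=kin.solve_ik(RED+[0,0,.15],o); q2=kin.solve_ik(RED+[0,0,.057],o)
    print(k,None if q is None else np.round(q,2),None if q2 is None else np.round(q2,2))
    if q is not None and q2 is not None and (best is None or abs(q[6])<best[0]): best=(abs(q[6]),k)
k=best[1];print("k",k)
r.goto(RED+[0,0,.17],down(YAW+k).as_rotvec())
s=show();print(np.round(s["joints"],2))
for th in(-.14,.14):
    R=Ro.from_rotvec(BY*th); f=RED+[0,0,.012]; print(kin.solve_ik(f+R.apply([0,0,.045]),(R*down(YAW+k)).as_rotvec()))
p,d=optics.get_image("top"); cv2.imwrite("pics/t1.png",p[:,:,::-1])
p,d=optics.get_image("side"); cv2.imwrite("pics/s1.png",p[:,:,::-1])
E
```

```text
[0.4474685  0.13042005 0.        ]
0 [-0.99  0.01  0.62  2.04 -0.01  1.1  -0.66] [-0.96  0.16  0.63  2.13 -0.12  0.89 -0.55]
3.141592653589793 [-0.86  0.01  0.49  2.03 -0.01  1.1   2.48] [-0.79  0.15  0.45  2.12 -0.08  0.89  2.55]
k 0
 2.22 pos [0.4475 0.1316 0.1701] F [ 0.3  0.3 -0.4] T [0.04 0.01 0.01] w 0.0858 ff 0.0
[-1.   -0.02  0.62  2.01  0.01  1.14 -0.67]
[-1.02265672  0.05898626  0.58211747  2.22665945  0.08913001  0.76385661
 -0.79926964]
[-0.91679686  0.28925764  0.69196805  2.02262053 -0.29561247  1.03724478
 -0.36004042]
```

View pics/s1.png

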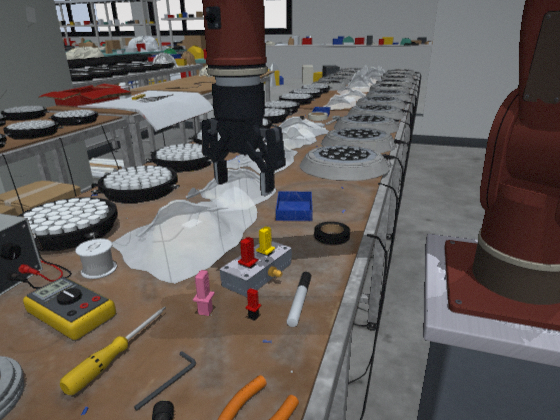

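The gripper (tips near (240,190)) hangs over the block with clear room below, the red bung at (248,252). Next I descend and grasp.

```bash
python3 - <<'E'
from h import *
r.move_linear(RED+[0,0,.09],feed=.12)
r.move_linear(RED+[0,0,.058],feed=.06)
r.dwell(.2);s=show("pre");jaws.grasp();r.dwell(.3);s=show("grasp")
F=np.array(s["force"]);T=np.array(s["torque"]);print("bx,by",F@BX,F@BY,"T",T@BX,T@BY, "rot",(Ro.from_rotvec(s["ee_rot"])*down(YAW).inv()).as_rotvec())
p,d=optics.get_image("side"); cv2.imwrite("pics/s2.png",cv2.resize(p[180:330,170:370,::-1],None,fx=4,fy=4))
E
```

```text
pre 4.02 pos [0.4477 0.1305 0.0583] F [ 0.4  0.5 -0.1] T [-0.03  0.04 -0.  ] w 0.0852 ff 0.0
grasp 4.97 pos [0.4474 0.1305 0.0581] F [-3.1 -1.4  5.2] T [-0.14  0.5  -0.  ] w 0.013 ff 58.9
bx,by -2.6166230352884527 -2.20805144813299 T -0.28261201671709035 0.43532377221241 rot [ 9.70033983e-05  1.27606668e-04 -1.00192334e-05]
```

View pics/s2.png

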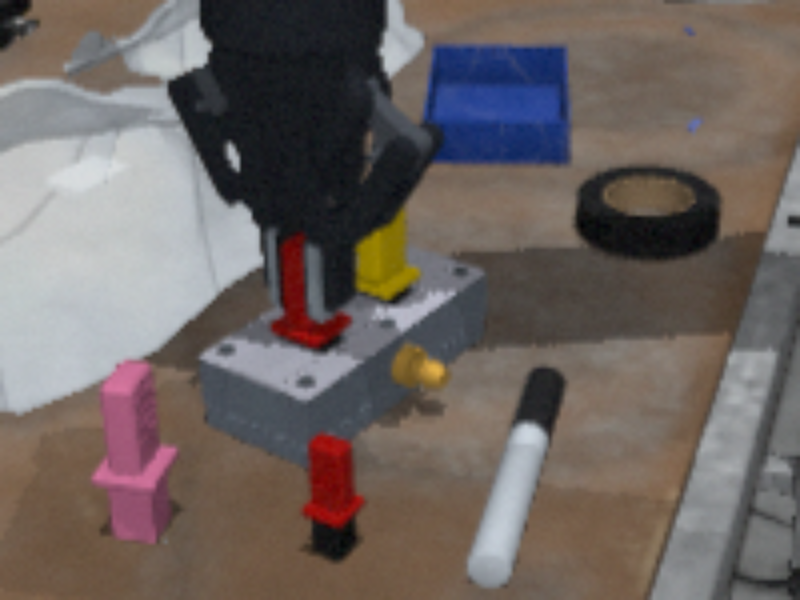

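The pads hold the red tab squarely (crop ~(295,275)), it is still seated, the yellow bung is clear and forces are small. Next I rock about the foot in steps.

```bash
cat >> h.py <<'E'
def rock(th,feed=.02):
    R=Ro.from_rotvec(BY*th)
    r.move_linear(RED+[0,0,.012]+R.apply([0,0,.046]),feed=feed,rotation=(R*down(YAW)).as_rotvec())
def rs(t):
    r.dwell(.15); s=show(t); v=(Ro.from_rotvec(s["ee_rot"])*down(YAW).inv()).as_rotvec(); print("   tilt",round(v@BY,4)); return s
E
python3 - <<'E'
from h import *
for th in(-.05,-.1,-.14):
    rock(th); s=rs(th)
    if np.linalg.norm(s["force"])>60: break
p,d=optics.get_image("side"); cv2.imwrite("pics/s3.png",cv2.resize(p[180:330,170:370,::-1],None,fx=4,fy=4))
E
```

```text
-0.05 5.43 pos [0.4458 0.131  0.0583] F [ 0.3 -2.   7.5] T [-0.52  0.12 -0.  ] w 0.0133 ff 60.9
   tilt -0.0504
-0.1 5.85 pos [0.4438 0.1317 0.0584] F [-1.4 -2.7 12. ] T [-0.61  0.58 -0.09] w 0.013 ff 61.6
   tilt -0.1003
-0.14 6.25 pos [0.4421 0.1322 0.0584] F [-3.2 -4.3 16.6] T [-0.93  0.86 -0.13] w 0.0131 ff 62.3
   tilt -0.1403
```

View pics/s3.png

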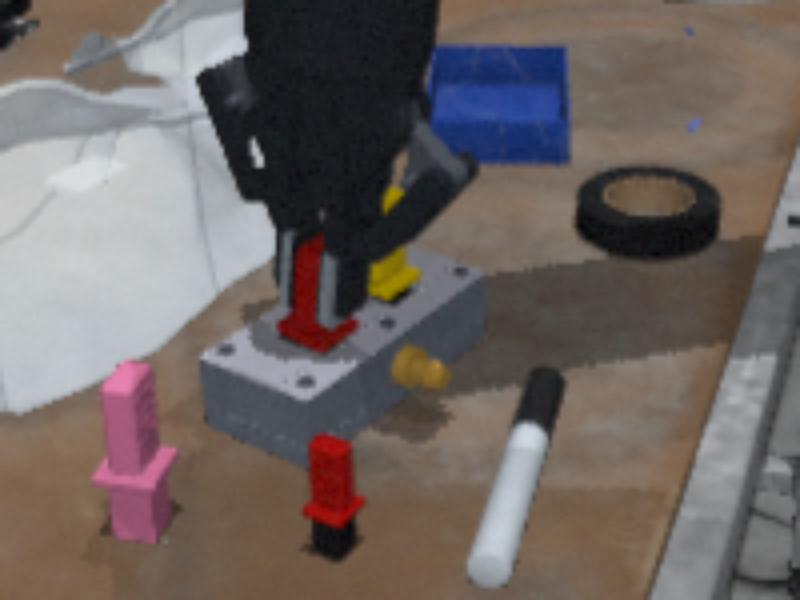

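The tab and gripper lean toward the nipple side (tab (308,275), flange tipped at (318,330)), and the bung is still in its port. Next: the other way, then upright.

```bash
python3 - <<'E'
from h import *
for th in(-.07,0,.07,.11,.145):
    rock(th,.03); s=rs(th)
    if np.linalg.norm(s["force"])>60: break
p,d=optics.get_image("side"); cv2.imwrite("pics/s4.png",cv2.resize(p[180:330,170:370,::-1],None,fx=4,fy=4))
E
```

```text
-0.07 6.71 pos [0.4453 0.1314 0.0585] F [-0.  -3.2 12.2] T [-0.52  0.38 -0.03] w 0.0129 ff 62.8
   tilt -0.0712
0 7.12 pos [0.4478 0.1307 0.0584] F [-1.6 -0.5 11.2] T [-0.1   0.57  0.02] w 0.0131 ff 62.8
   tilt -0.0009
0.07 7.53 pos [0.4505 0.13   0.0584] F [-4.9 -0.  16.6] T [-0.06  1.14  0.02] w 0.0132 ff 63.5
   tilt 0.0694
0.11 7.92 pos [0.4521 0.1295 0.0585] F [-5.7 -0.2 19.1] T [-0.08  1.37  0.1 ] w 0.0133 ff 63.8
   tilt 0.1098
0.145 8.32 pos [0.4538 0.1291 0.0586] F [-5.7  0.2 21.9] T [-0.11  1.62  0.08] w 0.0131 ff 64.2
   tilt 0.1447
```

View pics/s4.png

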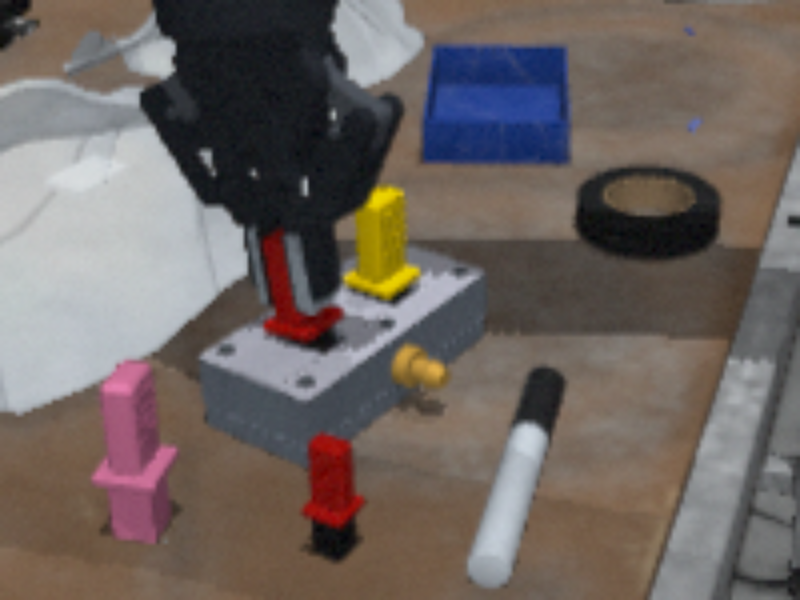

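The bung now leans away from the robot (tab (278,275), flange (300,320)) and is still in the port; the yellow one (383,245) is untouched. Next: upright, straight draw, and a check for slip.

```bash
python3 - <<'E'
from h import *
rock(.07,.03);rock(0,.03);rs("up")
for z in(.063,.07,.09): r.move_linear(RED+[0,0,z],feed=.04); show(z)
r.move_linear(RED+[0,0,.15],feed=.12); s=rs("out")
for n in("side","top"):
    p,d=optics.get_image(n); P=pts(n,d); h=cv2.cvtColor(p,cv2.COLOR_RGB2HSV).astype(int)
    m=((h[...,0]<6)|(h[...,0]>174))&(h[...,1]>170)&(h[...,2]>50)&(d>0)&(P[...,2]>.07)&(abs(P[...,0]-.447)<.05)&(abs(P[...,1]-.13)<.05)
    if m.sum(): q=P[m]; print(n,m.sum(),np.round(np.percentile(q,[2,50,98],axis=0),3).tolist())
    if n=="side": cv2.imwrite("pics/s5.png",cv2.resize(p[130:280,170:370,::-1],None,fx=4,fy=4))
for a in (-38.5,-20,0):
    q=kin.solve_ik(np.array([.4615,-.1885,.15]),down(YAW+np.radians(a)).as_rotvec()); print(a,None if q is None else np.round(q,2))
print(np.round(s["joints"],2))
E
```

```text
up 9.05 pos [0.4476 0.1308 0.0581] F [-0.3  1.6  6.8] T [ 0.22  0.1  -0.02] w 0.0132 ff 61.8
   tilt -0.0001
0.063 9.32 pos [0.4466 0.13   0.0622] F [  1.3   1.3 -13.5] T [ 0.25 -0.49  0.04] w 0.0135 ff 59.6
0.07 9.65 pos [0.4469 0.1297 0.0699] F [ -0.2  -2.7 -12.7] T [-0.54  0.05 -0.04] w 0.0131 ff 60.0
0.09 10.3 pos [0.4481 0.1309 0.0908] F [-0.   0.2 -0.2] T [-0.01  0.02 -0.04] w 0.0135 ff 61.9
out 11.1 pos [0.4469 0.1302 0.1491] F [0.5 0.4 0.2] T [-0.01  0.05  0.01] w 0.0133 ff 61.9
   tilt 0.0009
side 239 [[0.413, 0.126, 0.132], [0.448, 0.14, 0.147], [0.46, 0.168, 0.42]]
top 46 [[0.436, 0.117, 0.113], [0.445, 0.12, 0.137], [0.454, 0.123, 0.167]]
-38.5 [-0.74  0.15  1.14  1.98 -0.15  1.1  -0.5 ]
-20 [-0.74  0.15  1.14  1.98 -0.15  1.1  -0.18]
0 [-0.74  0.15  1.14  1.98 -0.15  1.1   0.17]
[-1.01  0.01  0.64  2.04 -0.01  1.1  -0.66]
```

View pics/s5.png

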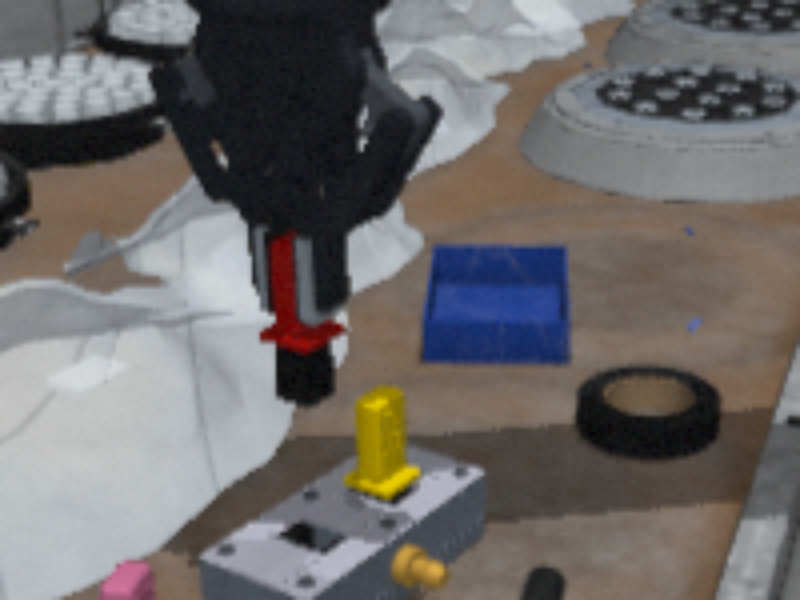

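The bung hangs upright in the jaws (tab (285,280), shank foot (305,395)), the port is empty, and the yellow bung is still seated. Next I carry it to the tray and lower it until it touches.

```bash
python3 - <<'E'
from h import *
T=np.array([.4615,-.1885,0]); o=down(YAW-.67).as_rotvec()
r.move_linear(RED+[0,0,.19],feed=.15)
r.goto(T+[0,0,.17],o)
r.move_linear(T+[0,0,.065],feed=.12); r.move_linear(T+[0,0,.054],feed=.05); r.dwell(.2)
f0=np.array(show("above")["force"])[2]
for z in np.arange(.052,.0445,-.001):
    r.move_linear(T+[0,0,z],feed=.015); r.dwell(.1); s=show(round(z,4))
    if s["force"][2]-f0>2.5: break
p,d=optics.get_image("top"); a=p[120:270,280:480]
cv2.imwrite("pics/t6.png",cv2.resize(a[...,::-1],None,fx=4,fy=4))
E
```

```text
above 14.43 pos [ 0.4616 -0.1886  0.0541] F [ 0.1 -0.1 -0.5] T [-0.01 -0.02 -0.01] w 0.0131 ff 61.9
0.052 14.81 pos [ 0.4615 -0.1885  0.052 ] F [-0.2  0.7 -1.3] T [-0.02 -0.03  0.04] w 0.0135 ff 61.9
0.051 15.16 pos [ 0.4615 -0.1885  0.051 ] F [ 0.1  0.3 -0.8] T [-0.05  0.02 -0.03] w 0.0132 ff 61.9
0.05 15.51 pos [ 0.4615 -0.1885  0.05  ] F [ 0.2  0.1 -1.2] T [-0.01  0.02  0.  ] w 0.0134 ff 61.9
0.049 15.86 pos [ 0.4615 -0.1885  0.049 ] F [0.9 0.5 0.4] T [-0.01  0.05 -0.  ] w 0.013 ff 61.9
0.048 16.21 pos [ 0.4616 -0.1886  0.0482] F [-1.9 -0.1  5.1] T [ 0.1   0.2  -0.04] w 0.0133 ff 62.5
```

Contact came at the expected height (TCP 48 mm). Release, retreat straight up and look.

```bash
python3 - <<'E'
from h import *
T=np.array([.4615,-.1885,0])
jaws.gripper_open(); r.dwell(.3); show("open")
r.move_linear(T+[0,0,.10],feed=.06); r.move_linear(T+[0,0,.25],feed=.15)
r.goto([.45,0.03,.30],down(YAW-.3).as_rotvec()); show("away")
p,d=optics.get_image("side"); P=pts("side",d); h=cv2.cvtColor(p,cv2.COLOR_RGB2HSV).astype(int)
m=((h[...,0]<6)|(h[...,0]>174))&(h[...,1]>170)&(d>0)&(abs(P[...,0]-.46)<.08)&(abs(P[...,1]+.19)<.09)
if m.sum(): print(m.sum(),np.round(np.percentile(P[m],[2,50,98],axis=0),3).tolist())
cv2.imwrite("pics/s7.png",cv2.resize(p[150:300,190:390,::-1],None,fx=4,fy=4))
E
```

```text
open 17.25 pos [ 0.4615 -0.1885  0.048 ] F [0.1 0.1 0.5] T [ 0.04 -0.   -0.01] w 0.0855 ff 0.0
away 20.32 pos [0.4501 0.0288 0.2995] F [-0.   0.6  0.3] T [-0.02  0.02 -0.  ] w 0.0853 ff 0.0
183 [[0.451, -0.191, 0.032], [0.46, -0.182, 0.052], [0.472, -0.174, 0.075]]
```

View pics/s7.png

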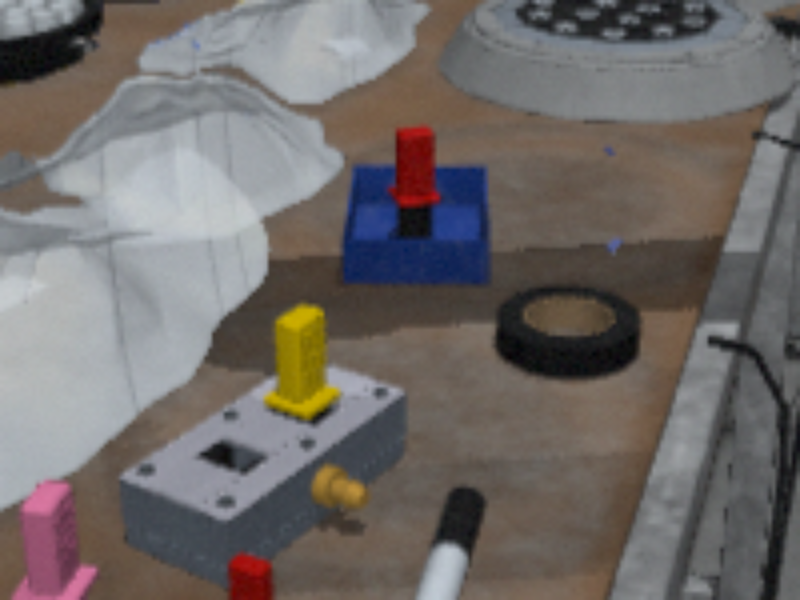

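The red bung stands upright in the tray (415,180), its top at 75 mm as expected. The yellow bung is seated (302,360), the port is empty (232,455), and the robot is clear.

```bash
python3 -c "
from h import *
print(finish_job())"
```

```text
the job is handed in; nothing more can be done
None
```

The job is handed in at about 20 s of the 48 s limit: the red bung was rocked 0.14 rad toward the robot, then 0.14 rad away, drawn straight out and stood upright in the blue tray, with the yellow bung still seated.

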